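# Dock the amplifier module without brushing its guide rails

### The job

Push the orange amplifier module along the pale aluminium tray, straight down the lane between the two black guide rails, until its front is squarely and fully home against the green backplane; ease it up to the backplane, do not ram it. Neither the module nor the gripper may touch either rail at any time. Only push it, keeping it flat on the tray and never lifting or tipping it, and leave the other things on the bench where they are.

Things in the scene. Friction and masses are not known exactly. Their poses are not given: they have to be found in the camera images.
- chassis: Fixed docking chassis: aluminium tray, x -230 to 210 mm, y -100 to 100 mm, top face 8 mm above the bench; the module slides on it. Origin on the bench surface under the lane's centreline; x = push direction, towards the backplane; y across the lane; z up. No rails before x = -20 mm. Green backplane: rigid upright block, x 180 to 210 mm, full width, top 80 mm above the bench, no spring or latch.
- rail_left: Black guide rail at the lane's +y side, fixed to the chassis: 200 mm long (chassis x -20 to 180 mm), 10 mm wide, top 16 mm above the tray (24 mm above the bench), inner face at chassis y = +57 mm. Origin at the middle of its underside, on the tray; axes as the chassis.
- rail_right: Black guide rail at the lane's -y side, like the left one; inner face at chassis y = -57 mm, so the lane is 114 mm wide inside.
- lane_mouth (a point): Middle of the lane's entrance, on the tray's top face, at the rails' near ends (chassis x = -20 mm, y = 0).
- lane_end (a point): Middle of the lane's far end, on the tray's top face, at the backplane's face (chassis x = 180 mm, y = 0).
- module: Loose orange amplifier box, 120 (x) x 90 (y) x 70 mm tall, 0.4 to 0.85 kg, flat faces. Dark fins on top near its front (+x, goes to the backplane), white label near its rear. Origin: centre of its underside. Starts on the tray before the lane, front to it, up to 35 mm off the centreline and 0.25 rad askew. 12 mm free each side in the lane. Home: origin 60 mm short of the lane's end.
- tape_spool: Bystander: yellow spool, 72 mm diameter, 36 mm tall, standing on the bench beside the chassis. Origin at the centre of its underside.
- transceiver: Bystander: small steel block 56 x 14 x 10 mm lying on the tray outside the left rail. Origin at the centre of its underside.
- ferrule_pot: Bystander: small green pot, 28 mm diameter, 26 mm tall, standing on the tray outside the right rail. Origin at the centre of its underside.
- lens_mount: Bystander: black lens plate on a steel post with a round foot, 36 mm wide, 70 mm tall, on the bench beside the chassis. Origin at the centre of its underside.
- wipe_bottle: Bystander: white bottle, 60 mm diameter, 160 mm tall. Origin at the centre of its underside.
- mug: Bystander: blue mug, 80 mm diameter, 90 mm tall. Origin at the centre of its underside.
- screwdriver: Bystander: screwdriver with a red handle, lying on the bench along its x axis.
There are look-alikes about, which are no part of the job. Of the things like the module, leave any that is pink, purple or red; of the rest the larger one is meant.

How it is judged:
By the outcome, as a careful person would: the job done as asked, in the order asked, and still so for the second after the job is handed in, with the robot touching nothing.
It also fails if it takes over 70 s, if anything falls off the work surface, if the arm or the gripper's body presses on something with over 40 N, if the wrist force passes 120 N, or if a joint passes its speed limit or range.

### The arm

A 6-joint arm with a two-finger parallel gripper is mounted at the origin on the work surface. World frame = base frame: x ahead of the robot, y to its left, z up, the work surface at z = 0. Lengths are in m, angles in rad, forces in N, time in s.
With the tool pointing down it reaches from about 0.3 to 0.75 m from the base axis. Payload 8.5 kg.
Tool frame: the origin (TCP) lies at the very end of the fingers, on their centre line; the grasp point (between the pads) lies 19 mm behind it; z points along the fingers, y is the line along which they close (so a half turn about z gives the same grasp; the last joint's range is limited). The gripper opens to 85 mm and grips with 20 to 120 N. Pads are 22 mm wide; open, the fingers measure 114 mm over their backs; the gripper's body (76 mm by 85 mm) begins 54 mm behind the grasp point. The pads swing forward as they close: fully open they stand 13 mm farther back than shut.
Start: joints at [0.927, 0.381, 1.297, -0, 1.464, -0.215], TCP at [0.229, 0.5, 0.231] pointing down, gripper open.
Joint ranges: [-3.11, 3.11], [-0.89, 2.33], [0.22, 2.48], [-1.42, 4.56], [0.17, 2.85], [-2.88, 2.88]. Speed limits (rad/s): [2.39, 2.39, 3.14, 3.14, 3.14, 3.14].

### API

Orientations are given as a unit quaternion [x, y, z, w].
In Python, from plant import sense, read_camera, sign_off gives the robot as it stands. The module is installed in compiled form; this text tells all that it offers.
- The arm moves only by the shell command python3 -m creep 'ROWS'. ROWS is JSON, a list of rows, each an object with "hand": the closure, from 0 (fully open) to 1 (shut); "linear": the shift along the tool's x, y, z in cm, a list of three; "spin": the turn about the tool's z in degrees. A call has 1 to 8 rows; each row shifts and turns the commanded pose from where the row before left it, along the tool's axes as they then stand; what a row does not reach is not made up. A row lasts 1/8 s, in which the tool goes at most 62.5 mm and 10.7 degrees, less where a joint would pass 70% of its speed; a pose out of reach is approached as far as the arm can. A call with a gripper value outside its range is refused whole. The fingers move at their own pace and stop on an object; the grip force is fixed at half the most. Time passes only in rows, so rows that do not move let the fingers close. It gives the time, the measured TCP pose, the force, the opening and the grip force at its end, in the units of the state.
- sense(): the state, without advancing time (a new reading comes with each control period).
- read_camera(name): name is "scene" or "top" or "wrist"; returns a dict with "color" (384x512x3 uint8, blue, green, red), "camera_matrix" (3x3 intrinsics, pixels), "view" (4x4, takes a point from world to camera coordinates); the wrist camera has in their place "T_tool_cam" (4x4, takes a point from camera to tool coordinates, whose origin is the TCP and whose axes are the flange's). Camera axes: x right, y up, looking along -z (the intrinsics and any distortion apply to the point x, -y, -z); pixel columns grow to the right and rows downward; lengths in m; the calibration is good to about 2 mm. A picture is of the moment at which its call begins: read the wrist's pose just before it. There is no depth.
- sign_off(): hands the job in; it is judged then, once.
The state is a dict: "time_s": time; "joints": joint angles; "qvel": joint speeds; "joint_efforts": joint torques, N m; "ee_pos": TCP position; "orientation": TCP orientation; "wrist_force": force on the tool from outside, world axes, zero at the start; "torque": the same for the moment, N m; "finger_gap": finger opening in m; "finger_force": force on a finger pad.
Only numpy, scipy, OpenCV 4.12 (cv2) and the standard library are available. Lean on these libraries where they do the work, as an engineer would, in place of code of your own. Each camera call takes 0.05 s, during which the arm holds its last target. There are 200 camera calls.

## Working session

There is one attempt and no reset: what is moved stays moved. The work goes in short steps, Python scripts to look and compute and a shell command to move; the robot and the scene stay as the last step left them, time stands still between calls to the robot, and variables do not carry over. Pictures are saved under pics/ and viewed, at most 10 in all, crops included, and the job is handed in when it is done.

```bash
mkdir -p pics; python3 - <<'E'
from plant import *
import cv2,numpy as np
s=sense();print(s['time_s'],s['ee_pos'],s['orientation'],s['finger_gap'],s['wrist_force'])
for n in('scene','top'):
    c=read_camera(n);cv2.imwrite(f'pics/{n}0.png',c['color']);print(n,c['camera_matrix'],c['view'],[k for k in c])
E
```

```text
0.0 [0.22849154 0.49995607 0.23069451] [ 2.12752429e-01  9.77105843e-01 -6.88618062e-04 -3.16919729e-04] 0.08559899988192449 [-0.78931052  0.22373103 -0.89165046]
scene [[495.44988473   0.         250.79903109]
 [  0.         495.44988473 192.05393389]
 [  0.           0.           1.        ]] [[-0.30307723  0.95293677  0.00746341  0.18457915]
 [-0.65761396 -0.2148065   0.72208174  0.33594489]
 [ 0.68970143  0.21393849  0.69176749 -1.82535464]
 [ 0.          0.          0.          1.        ]] ['color', 'camera_matrix', 'view']
top [[490.7219525    0.         251.31755769]
 [  0.         490.7219525  195.79163692]
 [  0.           0.           1.        ]] [[-0.02852251 -0.9994297  -0.01807609  0.02156153]
 [ 0.99387442 -0.03028627  0.10628442 -0.55769323]
 [-0.10677126 -0.01493386  0.99417145 -1.36956406]
 [ 0.          0.          0.          1.        ]] ['color', 'camera_matrix', 'view']
```

View pics/scene0.png

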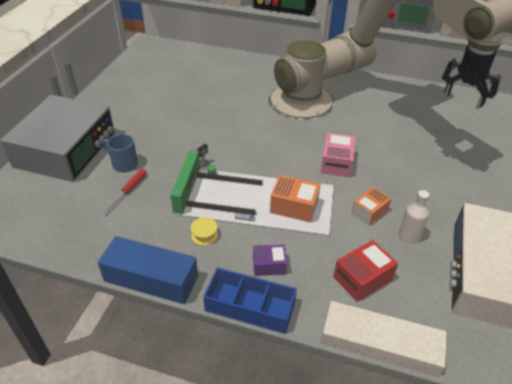

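View pics/top0.png

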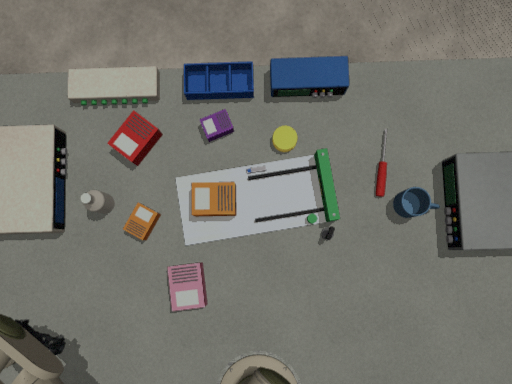

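The scene view shows the orange module on the pale tray (scene ~(295,198), top ~(214,199)). The small orange look-alike is off the tray at top (141,221). The lane runs right in the top view to the green backplane at (328,185).

```bash
cat > h.py <<'E'
import numpy as np,cv2
from plant import *
from scipy.spatial.transform import Rotation as R
def cam(n):
    s=sense();c=read_camera(n);V=c.get('view')
    if V is None:
        T=np.eye(4);T[:3,:3]=R.from_quat(s['orientation']).as_matrix();T[:3,3]=s['ee_pos']
        V=np.linalg.inv(T@c['T_tool_cam'])
    return c['color'],c['camera_matrix'],np.array(V)
def ray(K,V,uv,z):
    uv=np.atleast_2d(uv).astype(float);W=np.linalg.inv(V)
    d=np.c_[(uv[:,0]-K[0,2])/K[0,0],-(uv[:,1]-K[1,2])/K[1,1],-np.ones(len(uv))]@W[:3,:3].T
    o=W[:3,3];return o+d*((z-o[2])/d[:,2])[:,None]
def proj(K,V,P):
    p=np.atleast_2d(P)@V[:3,:3].T+V[:3,3];return np.c_[K[0,2]+K[0,0]*p[:,0]/-p[:,2],K[1,2]+K[1,1]*p[:,1]/p[:,2]]
def big(m):
    c,_=cv2.findContours(m.astype(np.uint8),cv2.RETR_EXTERNAL,cv2.CHAIN_APPROX_NONE);return sorted(c,key=cv2.contourArea)[::-1]
E
python3 - <<'E'
from h import *
for n in('top','scene'):
    im,K,V=cam(n);h=cv2.cvtColor(im,cv2.COLOR_BGR2HSV);H,S,Vv=[h[...,i].astype(int) for i in range(3)]
    print(n,'cam at',np.linalg.inv(V)[:3,3].round(3))
    x0,y0,w,hh=(165,140,190,115) if n=='top' else (160,140,190,100)
    for name,m,z in(('orange',(H>5)&(H<18)&(S>140)&(Vv>100),.078),('green',(H>45)&(H<80)&(S>100),.08),):
        M=np.zeros_like(m);M[y0:y0+hh,x0:x0+w]=m[y0:y0+hh,x0:x0+w]
        c=big(M)[0];r=cv2.minAreaRect(c);b=cv2.boxPoints(r);ap=cv2.approxPolyDP(cv2.convexHull(c),2,True)[:,0]
        print(name,cv2.contourArea(c),'box',b.round(1).tolist(),'\n poly',ap.tolist(),'\n',ray(K,V,ap,z).round(4)[:,:2].tolist())
    cv2.imwrite(f'pics/{n}_c.png',cv2.resize(im[y0:y0+hh,x0:x0+w],None,fx=4,fy=4,interpolation=cv2.INTER_CUBIC))
E
```

```text
top cam at [ 0.409 -0.016  1.421]
orange 1301.0 box [[192.0, 183.0], [234.0, 183.0], [234.0, 215.0], [192.0, 215.0]] 
 poly [[233, 183], [234, 214], [192, 214], [193, 183]] 
 [[0.59, 0.054], [0.5041, 0.0533], [0.5076, 0.1688], [0.5934, 0.1647]]
green 875.5 box [[313.20001220703125, 150.39999389648438], [326.79998779296875, 148.0], [339.6000061035156, 219.0], [326.0, 221.39999389648438]] 
 poly [[321, 149], [326, 149], [339, 217], [327, 221], [314, 155]] 
 [[0.6771, -0.1924], [0.6767, -0.2062], [0.4873, -0.2331], [0.4773, -0.2], [0.6609, -0.1723]]
scene cam at [1.536 0.287 1.019]
orange 854.0 box [[268.0, 207.0], [278.79998779296875, 171.89999389648438], [319.1000061035156, 184.3000030517578], [308.29998779296875, 219.39999389648438]] 
 poly [[318, 184], [307, 219], [286, 211], [272, 196], [280, 176]] 
 [[0.5085, 0.1646], [0.649, 0.1655], [0.6379, 0.1062], [0.5947, 0.0554], [0.5092, 0.0548]]
green 382.0 box [[170.60000610351562, 195.39999389648438], [190.3000030517578, 148.1999969482422], [198.89999389648438, 151.8000030517578], [179.1999969482422, 199.0]] 
 poly [[197, 151], [180, 196], [172, 196], [189, 152]] 
 [[0.4805, -0.2106], [0.6742, -0.1814], [0.6809, -0.202], [0.4924, -0.2314]]
```

View pics/top_c.png

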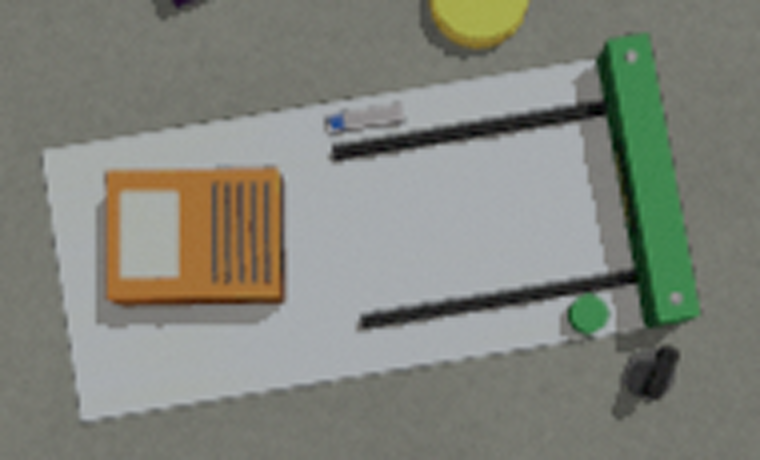

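The crop shows the lane tilted about -8° in the image and the module almost parallel to the image rows. Black rails, transceiver and pot are clear of it. Next I fit the chassis axes.

```bash
python3 - <<'E'
from h import *
im,K,V=cam('top');g=cv2.cvtColor(im,cv2.COLOR_BGR2GRAY);h=cv2.cvtColor(im,cv2.COLOR_BGR2HSV)
# tray: bright low-sat
t=(g>140)&(h[...,1]<50);t[:145]=0;t[255:]=0;t[:,:165]=0;t[:,345:]=0
c=big(t)[0];ap=cv2.approxPolyDP(cv2.convexHull(c),3,True)[:,0];print('tray',ap.tolist(),ray(K,V,ap,.008)[:,:2].round(4).tolist())
m=(g<60);m[:160]=0;m[225:]=0;m[:,:243]=0;m[:,323:]=0
for r in big(m)[:2]:
    P=ray(K,V,r[:,0],.024)[:,:2];vx,vy,cx,cy=cv2.fitLine(P.astype(np.float32),cv2.DIST_L2,0,.01,.01).ravel()
    if vy>0:vx,vy=-vx,-vy
    d=np.array([vx,vy]);s=(P-[cx,cy])@d;n=np.array([-vy,vx]);w=(P-[cx,cy])@n
    print('rail ang',np.degrees(np.arctan2(vy,vx)),'c',cx,cy,'ends',(np.array([cx,cy])+d*s.min()).round(4),(np.array([cx,cy])+d*s.max()).round(4),'w',w.min(),w.max(),len(P))
E
```

```text
tray [[313, 155], [316, 207], [306, 224], [185, 244], [176, 177]] [[0.6745, -0.1778], [0.5223, -0.1801], [0.4742, -0.1493], [0.427, 0.1999], [0.6222, 0.2235]]
rail ang -94.60351 c 0.61512023 -0.12319666 ends [0.626  0.0122] [ 0.6088 -0.2015] w -0.06565681105005083 0.046559556791753755 214
rail ang -82.21183 c 0.50142014 -0.10056273 ends [ 0.4885 -0.0058] [ 0.5144 -0.1956] w -0.003784322003972076 0.004686052334706826 136
```

```bash
python3 -m creep '[{"hand":1,"linear":[-3.2,-0.97,0],"spin":0},{"hand":1,"linear":[-3.2,-0.97,0],"spin":0},{"hand":1,"linear":[-3.2,-0.97,0],"spin":0},{"hand":1,"linear":[-3.2,-0.97,0],"spin":0},{"hand":1,"linear":[-3.2,-0.97,0],"spin":0},{"hand":1,"linear":[-3.2,-0.97,0],"spin":0},{"hand":1,"linear":[-3.2,-0.97,0],"spin":0},{"hand":1,"linear":[-3.2,-0.97,0],"spin":0}]'
python3 -m creep '[{"hand":1,"linear":[-3.2,-0.97,0],"spin":0},{"hand":1,"linear":[-3.2,-0.97,0],"spin":0},{"hand":1,"linear":[-3.2,-0.97,0],"spin":0},{"hand":1,"linear":[-3.2,-0.97,0],"spin":0},{"hand":1,"linear":[-3.2,-0.97,0],"spin":0},{"hand":1,"linear":[-3.2,-0.97,0],"spin":0},{"hand":1,"linear":[-3.2,-0.97,0],"spin":0},{"hand":1,"linear":[-3.2,-0.97,0],"spin":0}]'
python3 -m creep '[{"hand":1,"linear":[0,0,0],"spin":-8},{"hand":1,"linear":[0,0,0],"spin":-8},{"hand":1,"linear":[0,0,0],"spin":-8},{"hand":1,"linear":[0,0,0],"spin":-8.3},{"hand":1,"linear":[0,0,0],"spin":0},{"hand":1,"linear":[0,0,0],"spin":0}]'
python3 - <<'E'
from h import *
s=sense();print(s['ee_pos'],R.from_quat(s['orientation']).as_matrix().round(3).tolist())
im,K,V=cam('wrist');np.savez('w1.npz',im=im,K=K,V=V);cv2.imwrite('pics/w1.png',im)
E
```

```text
time_s: 1.25
ee_pos: [0.4299, 0.3224, 0.2313]
orientation: [0.213, 0.977, -0.0, -0.0]
wrist_force: [0.4, -0.1, 0.2]
finger_gap: 0.0002
finger_force: 0.0
time_s: 2.25
ee_pos: [0.6305, 0.1454, 0.2311]
orientation: [0.213, 0.977, -0.0, -0.0]
wrist_force: [-0.3, 1.0, -0.2]
finger_gap: -0.0005
finger_force: 0.0
time_s: 3.0
ee_pos: [0.6298, 0.1461, 0.2312]
orientation: [-0.066, 0.998, -0.0, -0.0]
wrist_force: [0.5, -0.6, 0.4]
finger_gap: 0.0003
finger_force: 0.0
[0.6297723  0.14614499 0.2311872 ] [[-0.991, -0.132, -0.0], [-0.132, 0.991, -0.0], [0.0, -0.0, -1.0]]
```

View pics/w1.png

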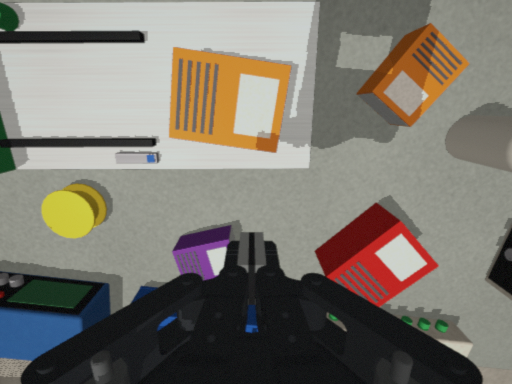

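The wrist picture shows the module's top (about (170,47)–(290,152)), both rails' near ends ((144,37) and (157,142)) and the tray edges. Fingers sit at (252,250), clear of everything. I'll refine from this view.

```bash
cat > meas.py <<'E'
from h import *
def rails(im,K,V,box):
    g=cv2.cvtColor(im,cv2.COLOR_BGR2GRAY);x0,y0,x1,y1=box
    m=np.zeros_like(g,bool);m[y0:y1,x0:x1]=g[y0:y1,x0:x1]<70;out=[]
    for c in big(m)[:2]:
        P=ray(K,V,c[:,0],.024)[:,:2].astype(np.float32);r=cv2.minAreaRect(P);b=cv2.boxPoints(r)
        d=b[1]-b[0] if np.linalg.norm(b[1]-b[0])>np.linalg.norm(b[2]-b[1]) else b[2]-b[1]
        if d[1]>0:d=-d
        d/=np.linalg.norm(d);s=(P-np.array(r[0]))@d
        out.append((np.degrees(np.arctan2(d[1],d[0])),np.array(r[0]),r[1],np.array(r[0])+d*s.min()))
    return out
def orange(im,K,V,z=.078):
    h=cv2.cvtColor(im,cv2.COLOR_BGR2HSV).astype(int)
    m=((h[...,0]>5)&(h[...,0]<20)&(h[...,1]>130)&(h[...,2]>90)).astype(np.uint8)
    c=big(m)[0];b=cv2.boxPoints(cv2.minAreaRect(c))
    P=ray(K,V,c[:,0],z)[:,:2].astype(np.float32);return c,b,cv2.minAreaRect(P),cv2.approxPolyDP(cv2.convexHull(c),4,True)[:,0]
E
python3 - <<'E'
from meas import *
z=np.load('w1.npz');im,K,V=z['im'],z['K'],z['V']
for r in rails(im,K,V,(20,25,165,150)):print(r)
c,b,r,ap=orange(im,K,V);print(r,ap.tolist(),ray(K,V,ap,.078).round(4)[:,:2].tolist())
g=cv2.cvtColor(im,cv2.COLOR_BGR2GRAY)
for z in(.008,):print('tray px ray',ray(K,V,[[319,3],[310,167],[20,167]],z).round(4))
# two-view height: wrist vs top of module corners
E
```

```text
(np.float32(-82.43265), array([ 0.50021285, -0.07128146]), (0.011289461515843868, 0.14494112133979797), array([0.49066909, 0.00055791]))
(np.float32(-81.976906), array([ 0.62251067, -0.07122577]), (0.009439464658498764, 0.17802806198596954), array([0.6100868 , 0.01691696]))
((0.5499860644340515, 0.10972946882247925), (0.11896214634180069, 0.08915615826845169), 89.45421600341797) [[174, 47], [290, 66], [275, 151], [169, 135]] [[0.5052, 0.0517], [0.507, 0.1691], [0.5942, 0.1677], [0.5921, 0.0499]]
tray px ray [[ 0.4256  0.199   0.008 ]
 [ 0.62    0.2277  0.008 ]
 [ 0.6737 -0.1761  0.008 ]]
```

```bash
python3 -m creep '[{"hand":1,"linear":[0,-1.5,2.5],"spin":0},{"hand":1,"linear":[0,0,2.9],"spin":0},{"hand":1,"linear":[0,0,2.9],"spin":0},{"hand":1,"linear":[0,0,2.9],"spin":0},{"hand":1,"linear":[0,0,2.9],"spin":0},{"hand":1,"linear":[0,0,2.9],"spin":0},{"hand":1,"linear":[0,0,2.1],"spin":0},{"hand":1,"linear":[0,0,1.0],"spin":0}]'
python3 -m creep '[{"hand":1,"linear":[0.7,0,0],"spin":0},{"hand":1,"linear":[0.7,0,0],"spin":0},{"hand":1,"linear":[0.5,0,0],"spin":0},{"hand":1,"linear":[0.3,0,0],"spin":0},{"hand":1,"linear":[0.3,0,0],"spin":0},{"hand":1,"linear":[0.3,0,0],"spin":0},{"hand":1,"linear":[0.3,0,0],"spin":0},{"hand":1,"linear":[0,0,0],"spin":0}]'
python3 - <<'E'
from meas import *
for n in('wrist','top'):
    im,K,V=cam(n);cv2.imwrite(f'pics/{n}2.png',im)
    M=im.copy()
    if n=='top':M[:,:165]=0
    c,b,r,ap=orange(M,K,V);print(n,r,ap.tolist(),ray(K,V,ap,.078).round(4)[:,:2].tolist())
E
```

```text
time_s: 4.05
ee_pos: [0.6315, 0.1313, 0.0292]
orientation: [-0.067, 0.998, 0.0, -0.001]
wrist_force: [-0.7, -0.2, 0.5]
finger_gap: -0.0001
finger_force: 0.0
time_s: 5.05
ee_pos: [0.601, 0.1271, 0.0304]
orientation: [-0.067, 0.998, -0.0, 0.0]
wrist_force: [3.5, 1.3, 1.9]
finger_gap: -0.0002
finger_force: 0.0
wrist ((0.5434858798980713, 0.10793349891901016), (0.09020911902189255, 0.12020450085401535), 3.965144634246826) [[33, 9], [413, 37], [360, 276], [74, 260]] [[0.503, 0.0452], [0.4946, 0.1642], [0.5835, 0.1706], [0.5919, 0.0516]]
top ((0.5446608066558838, 0.0647667944431305), (0.03575307875871658, 0.09122108668088913), 88.71717834472656) [[232, 183], [236, 215], [223, 216], [224, 184]] [[0.5901, 0.0567], [0.5012, 0.0479], [0.4995, 0.0837], [0.588, 0.0789]]
```

View pics/wrist2.png

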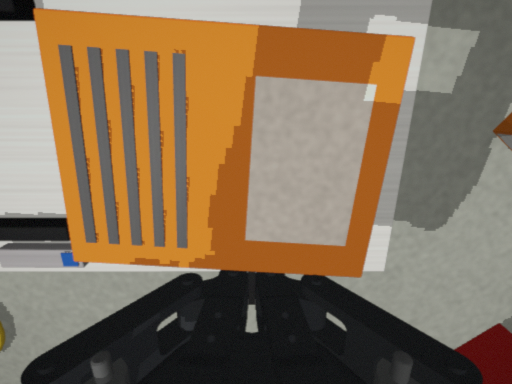

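The module in the wrist view is being swung as hoped: yaw error now -3.7° and offset 6 mm. About 7 mm more.

```bash
python3 -m creep '[{"hand":1,"linear":[0.25,0,0],"spin":0},{"hand":1,"linear":[0.25,0,0],"spin":0},{"hand":1,"linear":[0.2,0,0],"spin":0},{"hand":1,"linear":[0,0,0],"spin":0}]'
cat >> meas.py <<'E'
O=np.array([.5540,-.0140]);A=np.radians(-82.3);D=np.array([np.cos(A),np.sin(A)]);N=np.array([-D[1],D[0]])
def ch(p):p=np.asarray(p)[:2]-O;return np.array([p@D,p@N]).round(4)
def mod(n='wrist'):
    im,K,V=cam(n);c,b,r,ap=orange(im,K,V);bx=cv2.boxPoints(r)
    e=[bx[1]-bx[0],bx[2]-bx[1]];e=max(e,key=np.linalg.norm);e=e if e@D>0 else -e
    print('module',ch(r[0]),'yaw',round(float(np.degrees(np.arctan2(e@N,e@D))),2),'size',r[1]);s=sense()
    print('tcp',ch(s['ee_pos']),s['ee_pos'][2],'F',np.round(s['wrist_force'],1),s['time_s'],'X',R.from_quat(s['orientation']).as_matrix()[:2,0]@np.c_[D,N]);return im
E
python3 -c "
from meas import *
mod()"
```

```text
time_s: 5.65
ee_pos: [0.5941, 0.1262, 0.0303]
orientation: [-0.067, 0.998, 0.0, -0.0]
wrist_force: [4.0, 0.1, 2.0]
finger_gap: -0.0001
finger_force: 0.0
module [-0.1213 -0.0006] yaw -2.46 size (0.09030880033969879, 0.12013600766658783)
tcp [-0.1336  0.0585] 0.03028892364205663 F [3.  1.3 2.1] 5.7 X [ 5.81341711e-04 -9.99999802e-01]
```

```bash
python3 -m creep '[{"hand":1,"linear":[-1.5,0,0],"spin":0},{"hand":1,"linear":[-2,0,0],"spin":0},{"hand":1,"linear":[-0.5,0,-2],"spin":0},{"hand":1,"linear":[0,0,-3],"spin":0},{"hand":1,"linear":[0,0,-3],"spin":0},{"hand":1,"linear":[0,0,-3],"spin":0},{"hand":1,"linear":[0,2,-1],"spin":0},{"hand":0.3,"linear":[1,2.4,0],"spin":0}]'
python3 -m creep '[{"hand":0.3,"linear":[2.4,2.4,0],"spin":0},{"hand":0.3,"linear":[2.4,2.4,0],"spin":0},{"hand":0.3,"linear":[2.4,0,0],"spin":0},{"hand":0.3,"linear":[1.6,0,0],"spin":0},{"hand":0.3,"linear":[0,0,0],"spin":10},{"hand":0.3,"linear":[0,0,0],"spin":10},{"hand":0.3,"linear":[0,0,0],"spin":10},{"hand":0.3,"linear":[0,0,0],"spin":10}]'
python3 -m creep '[{"hand":0.3,"linear":[0,0,0],"spin":10},{"hand":0.3,"linear":[0,0,0],"spin":10},{"hand":0.3,"linear":[0,0,0],"spin":10},{"hand":0.3,"linear":[0,0,0],"spin":10},{"hand":0.3,"linear":[0,0,0],"spin":10},{"hand":0.3,"linear":[0,0,0],"spin":0}]'
python3 -c "
from meas import *
im=mod();cv2.imwrite('pics/w3.png',im)"
```

```text
time_s: 6.7
ee_pos: [0.6171, 0.1753, 0.1495]
orientation: [-0.067, 0.998, 0.0, -0.001]
wrist_force: [-0.2, -0.3, -0.4]
finger_gap: 0.017
finger_force: 0.0
time_s: 7.7
ee_pos: [0.5222, 0.2109, 0.1486]
orientation: [0.28, 0.96, -0.001, -0.002]
wrist_force: [0.2, -0.1, 0.7]
finger_gap: 0.0599
finger_force: 0.0
time_s: 8.45
ee_pos: [0.5226, 0.2106, 0.1489]
orientation: [0.657, 0.754, -0.001, -0.001]
wrist_force: [-0.4, -0.3, -0.1]
finger_gap: 0.0598
finger_force: 0.0
module [-0.3337 -0.0125] yaw 52.26 size (0.05726292356848717, 0.07659713923931122)
tcp [-0.2266 -0.0007] 0.14915857684521627 F [ 0.2  0.1 -0.2] 8.5 X [-0.99998558 -0.00536988]
```

View pics/w3.png

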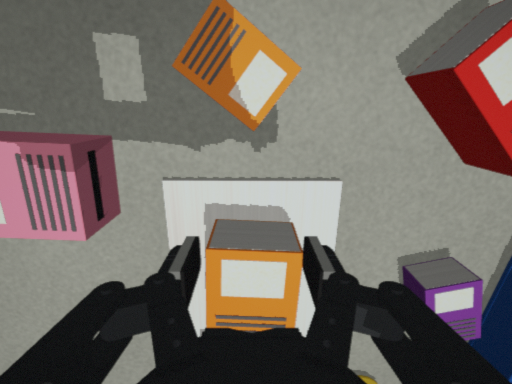

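The picture shows the module (rear face at row ~220, columns 205–302) centred ahead of the open fingers, with the small orange decoy at (240,65) behind. Descend and start pushing.

```bash
python3 -m creep '[{"hand":0.3,"linear":[0,0,2],"spin":0.3},{"hand":0.3,"linear":[0,0,2.5],"spin":0},{"hand":0.3,"linear":[0,0,2.5],"spin":0},{"hand":0.3,"linear":[0,0,2.3],"spin":0},{"hand":0.3,"linear":[0,0,1.5],"spin":0},{"hand":0.3,"linear":[0,0,0.5],"spin":0},{"hand":0.3,"linear":[-1,0,0],"spin":0},{"hand":0.3,"linear":[-1,0,0],"spin":0}]'
python3 -m creep '[{"hand":0.3,"linear":[-0.5,0,0],"spin":0},{"hand":0.3,"linear":[-0.4,0,0],"spin":0},{"hand":0.3,"linear":[-0.3,0,0],"spin":0},{"hand":0.3,"linear":[-0.3,0,0],"spin":0},{"hand":0.3,"linear":[-0.3,0,0],"spin":0},{"hand":0.3,"linear":[-0.3,0,0],"spin":0},{"hand":0.3,"linear":[-0.3,0,0],"spin":0},{"hand":0.3,"linear":[-0.3,0,0],"spin":0}]'
python3 -m creep '[{"hand":0.3,"linear":[-0.3,0,0],"spin":0},{"hand":0.3,"linear":[-0.3,0,0],"spin":0},{"hand":0.3,"linear":[-0.3,0,0],"spin":0},{"hand":0.3,"linear":[-0.3,0,0],"spin":0}]'
python3 -c "
from meas import *
im=mod();cv2.imwrite('pics/w4.png',np.hstack([im[150:],cam('top')[0][130:260,165:345].repeat(1,0)[:,:].copy() if 0 else cv2.resize(cam('top')[0][130:260,165:345],(288,234))]))"
```

```text
time_s: 9.5
ee_pos: [0.5273, 0.189, 0.038]
orientation: [0.66, 0.752, 0.0, 0.0]
wrist_force: [0.8, -0.4, 0.5]
finger_gap: 0.0598
finger_force: 0.0
time_s: 10.5
ee_pos: [0.5302, 0.1636, 0.0375]
orientation: [0.66, 0.752, 0.0, -0.0]
wrist_force: [0.7, 4.8, 0.5]
finger_gap: 0.0601
finger_force: 2.5
time_s: 11.0
ee_pos: [0.5318, 0.1517, 0.0374]
orientation: [0.66, 0.752, 0.0, -0.0]
wrist_force: [-0.2, 5.2, 1.1]
finger_gap: 0.0598
finger_force: 2.6
module [-1.512e-01  1.000e-04] yaw 89.72 size (0.059874750673770905, 0.012408268637955189)
tcp [-0.1669  0.0002] 0.0374700006528291 F [-0.4  4.2  1.8] 11.05 X [-0.99998966  0.00445887]
```

View pics/w4.png

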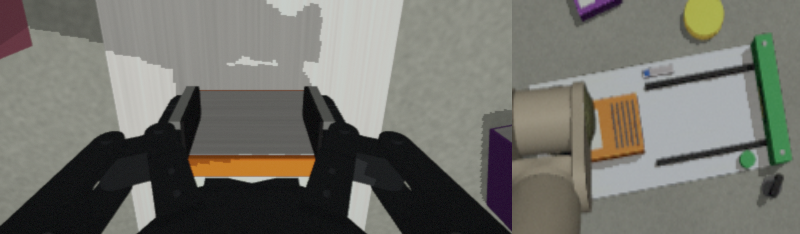

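The top crop (right half) shows the module's front squared with the lane, arm over its rear. The wrist part shows both fingers against the rear face. I'll measure the front edge in the top view.

```bash
cat >> meas.py <<'E'
def front():
    im,K,V=cam('top');h=cv2.cvtColor(im,cv2.COLOR_BGR2HSV).astype(int)
    m=(h[...,0]>5)&(h[...,0]<20)&(h[...,1]>130)&(h[...,2]>150);m[:,:170]=0;m[:145]=0;m[250:]=0
    m=cv2.morphologyEx(m.astype(np.uint8),cv2.MORPH_CLOSE,np.ones((5,5)))
    P=ray(K,V,big(m)[0][:,0],.078)[:,:2];C=np.c_[(P-O)@D,(P-O)@N]
    xf=C[:,0].max();q=C[(C[:,0]<xf-.008)&(C[:,0]>xf-.045)];
    L=q[q[:,1]>np.median(q[:,1])];
    mid=(q[:,1].max()+q[:,1].min())/2;l=q[q[:,1]>mid+.03];r=q[q[:,1]<mid-.03]
    f=C[(np.abs(C[:,1]-mid)<.035)&(C[:,0]>xf-.01)]
    sl=lambda a,b:np.degrees(np.polyfit(a,b,1)[0])
    print('front x',xf.round(4),np.median(f[:,0]).round(4),'y sides',l[:,1].mean().round(4),r[:,1].mean().round(4),'yaw: sides',sl(l[:,0],l[:,1]).round(1),sl(r[:,0],r[:,1]).round(1),'front',-sl(f[:,1],f[:,0]).round(1))
    s=sense();print('tcp',ch(s['ee_pos']),'F',np.round(s['wrist_force'],1),s['time_s'])
E
python3 -c "
from meas import *
front()"
```

```text
front x -0.0375 -0.0388 y sides 0.0433 -0.041 yaw: sides -2.8 -1.7 front 0.0
tcp [-0.1669  0.0002] F [-0.9  3.4  1.9] 11.15
```

```bash
python3 -m creep '[{"hand":0.3,"linear":[-0.4,0,0],"spin":0},{"hand":0.3,"linear":[-0.5,0,0],"spin":0},{"hand":0.3,"linear":[-0.5,0,0],"spin":0},{"hand":0.3,"linear":[-0.5,0,0],"spin":0},{"hand":0.3,"linear":[-0.5,0,0],"spin":0},{"hand":0.3,"linear":[-0.5,0,0],"spin":0},{"hand":0.3,"linear":[-0.5,0,0],"spin":0},{"hand":0.3,"linear":[-0.4,0,0],"spin":0}]'
python3 -c "
from meas import *
front()"
python3 -m creep '[{"hand":0.3,"linear":[-0.4,0,0],"spin":0},{"hand":0.3,"linear":[-0.5,0,0],"spin":0},{"hand":0.3,"linear":[-0.5,0,0],"spin":0},{"hand":0.3,"linear":[-0.5,0,0],"spin":0},{"hand":0.3,"linear":[-0.5,0,0],"spin":0},{"hand":0.3,"linear":[-0.5,0,0],"spin":0},{"hand":0.3,"linear":[-0.5,0,0],"spin":0},{"hand":0.3,"linear":[-0.4,0,0],"spin":0}]'
python3 -c "
from meas import *
front();cv2.imwrite('pics/t5.png',np.vstack([cv2.resize(cam(n)[0][a:b,c:d],(760,290)) for n,a,b,c,d in(('top',140,230,170,345),('scene',140,240,160,350))]))"
```

```text
time_s: 12.15
ee_pos: [0.5368, 0.1138, 0.0374]
orientation: [0.66, 0.752, 0.0, -0.0]
wrist_force: [-0.1, 6.1, 2.0]
finger_gap: 0.0601
finger_force: 2.8
front x -0.0008 -0.0021 y sides 0.0431 -0.041 yaw: sides -2.8 -3.2 front 0.1
tcp [-1.285e-01  1.000e-04] F [-1.3  2.5  1.9] 12.2
time_s: 13.2
ee_pos: [0.5417, 0.0761, 0.0374]
orientation: [0.66, 0.752, 0.0, -0.0]
wrist_force: [-0.6, 5.3, 2.3]
finger_gap: 0.0595
finger_force: 2.9
front x 0.0374 0.0362 y sides 0.0433 -0.0415 yaw: sides -1.8 -2.8 front 0.1
tcp [-0.0905 -0.0001] F [-0.8  3.1  2.5] 13.25
```

View pics/t5.png

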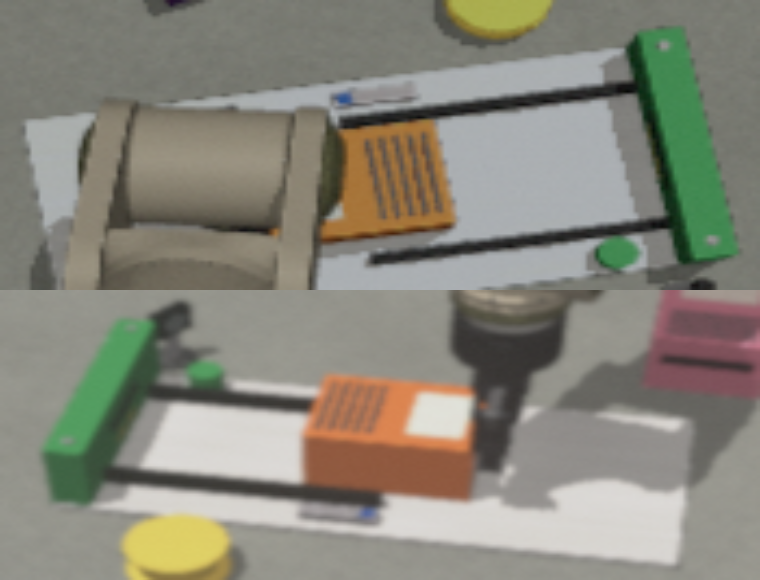

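The module is in the lane, squared with space on both sides. Fingers sit behind it and above rail height. Continue.

```bash
python3 -m creep '[{"hand":0.3,"linear":[-0.4,0,0],"spin":0},{"hand":0.3,"linear":[-0.6,0,0],"spin":0},{"hand":0.3,"linear":[-0.6,0,0],"spin":0},{"hand":0.3,"linear":[-0.6,0,0],"spin":0},{"hand":0.3,"linear":[-0.6,0,0],"spin":0},{"hand":0.3,"linear":[-0.6,0,0],"spin":0},{"hand":0.3,"linear":[-0.6,0,0],"spin":0},{"hand":0.3,"linear":[-0.4,0,0],"spin":0}]'
python3 -c "
from meas import *
front()"
python3 -m creep '[{"hand":0.3,"linear":[-0.4,0,0],"spin":0},{"hand":0.3,"linear":[-0.6,0,0],"spin":0},{"hand":0.3,"linear":[-0.6,0,0],"spin":0},{"hand":0.3,"linear":[-0.6,0,0],"spin":0},{"hand":0.3,"linear":[-0.6,0,0],"spin":0},{"hand":0.3,"linear":[-0.6,0,0],"spin":0},{"hand":0.3,"linear":[-0.6,0,0],"spin":0},{"hand":0.3,"linear":[-0.4,0,0],"spin":0}]'
python3 -m creep '[{"hand":0.3,"linear":[-0.4,0,0],"spin":0},{"hand":0.3,"linear":[-0.5,0,0],"spin":0},{"hand":0.3,"linear":[-0.5,0,0],"spin":0},{"hand":0.3,"linear":[-0.4,0,0],"spin":0},{"hand":0.3,"linear":[-0.3,0,0],"spin":0},{"hand":0.3,"linear":[-0.2,0,0],"spin":0},{"hand":0.3,"linear":[0,0,0],"spin":0}]'
python3 -c "
from meas import *
front()"
```

```text
time_s: 14.35
ee_pos: [0.5474, 0.0324, 0.0374]
orientation: [0.66, 0.751, 0.0, -0.0]
wrist_force: [-0.5, 5.6, 2.5]
finger_gap: 0.0599
finger_force: 3.0
front x 0.0814 0.0801 y sides 0.043 -0.0414 yaw: sides 0.6 0.3 front -0.6
tcp [-0.0465 -0.0003] F [-0.5  2.7  2.6] 14.4
time_s: 15.4
ee_pos: [0.553, -0.0112, 0.0374]
orientation: [0.66, 0.752, 0.0, -0.0]
wrist_force: [-0.4, 5.8, 4.0]
finger_gap: 0.0596
finger_force: 3.1
time_s: 16.27
ee_pos: [0.556, -0.0341, 0.0374]
orientation: [0.66, 0.752, 0.0, -0.0]
wrist_force: [-0.5, 4.2, 3.0]
finger_gap: 0.0596
finger_force: 2.3
front x 0.149 0.1474 y sides 0.0408 -0.0422 yaw: sides 8.2 0.6 front -1.3
tcp [ 0.0202 -0.0007] F [-0.1  4.4  3.7] 16.325
```

```bash
python3 -m creep '[{"hand":0.3,"linear":[-0.3,0,0],"spin":0},{"hand":0.3,"linear":[-0.4,0,0],"spin":0},{"hand":0.3,"linear":[-0.4,0,0],"spin":0},{"hand":0.3,"linear":[-0.3,0,0],"spin":0},{"hand":0.3,"linear":[-0.2,0,0],"spin":0},{"hand":0.3,"linear":[-0.15,0,0],"spin":0},{"hand":0.3,"linear":[-0.15,0,0],"spin":0},{"hand":0.3,"linear":[-0.1,0,0],"spin":0}]'
python3 -m creep '[{"hand":0.3,"linear":[-0.1,0,0],"spin":0},{"hand":0.3,"linear":[-0.1,0,0],"spin":0},{"hand":0.3,"linear":[-0.1,0,0],"spin":0},{"hand":0.3,"linear":[-0.1,0,0],"spin":0}]'
python3 -c "
from meas import *
front();cv2.imwrite('pics/t6.png',np.vstack([cv2.resize(cam(n)[0][a:b,c:d],(760,290)) for n,a,b,c,d in(('top',140,230,200,345),('scene',140,230,160,300))]))"
```

```text
time_s: 17.32
ee_pos: [0.5585, -0.0537, 0.0374]
orientation: [0.66, 0.752, 0.0, -0.0]
wrist_force: [-1.4, 7.2, 3.4]
finger_gap: 0.0596
finger_force: 3.3
time_s: 17.82
ee_pos: [0.559, -0.0576, 0.0374]
orientation: [0.66, 0.752, 0.0, -0.0]
wrist_force: [-0.5, 7.3, 4.1]
finger_gap: 0.0595
finger_force: 3.3
front x 0.173 0.1715 y sides 0.0412 -0.0422 yaw: sides 15.4 -0.9 front -0.3
tcp [ 0.044  -0.0008] F [-1.3  5.9  3.2] 17.875
```

View pics/t6.png

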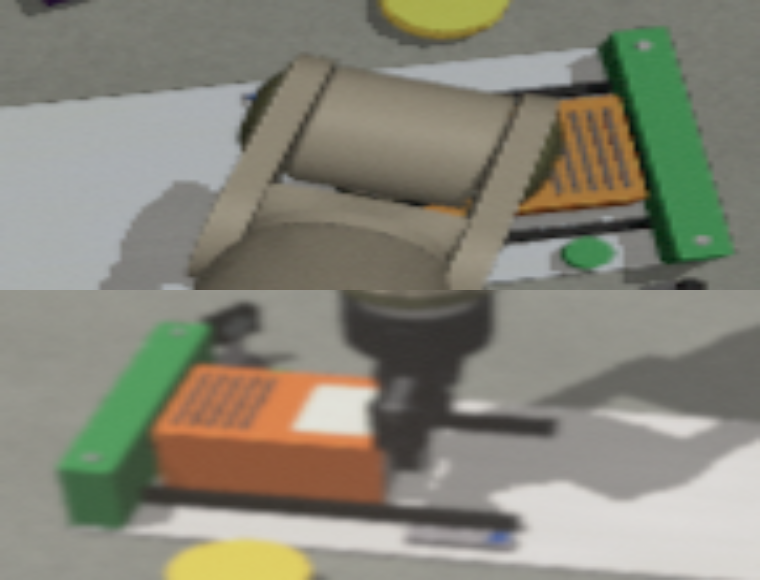

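Close to the backplane in both views, small gap left and square. Ease on at 1 mm per row, in short calls, watching the force.

```bash
python3 -m creep '[{"hand":0.3,"linear":[-0.1,0,0],"spin":0},{"hand":0.3,"linear":[-0.1,0,0],"spin":0},{"hand":0.3,"linear":[-0.1,0,0],"spin":0}]' | grep -E 'pos|force'
python3 -m creep '[{"hand":0.3,"linear":[-0.1,0,0],"spin":0},{"hand":0.3,"linear":[-0.1,0,0],"spin":0}]'| grep -E 'pos|force'
```

```text
ee_pos: [0.5594, -0.0605, 0.0374]
wrist_force: [-0.9, 5.8, 3.7]
finger_force: 3.3
ee_pos: [0.5597, -0.0626, 0.0374]
wrist_force: [-1.1, 6.0, 2.9]
finger_force: 3.3
```

```bash
python3 -m creep '[{"hand":0.3,"linear":[-0.1,0,0],"spin":0},{"hand":0.3,"linear":[-0.1,0,0],"spin":0}]' | grep -E 'pos|force'
python3 -m creep '[{"hand":0.3,"linear":[-0.1,0,0],"spin":0}]'| grep -E 'pos|force'
```

```text
ee_pos: [0.5597, -0.0632, 0.0374]
wrist_force: [-1.3, 16.4, 6.3]
finger_force: 8.4
ee_pos: [0.5595, -0.0633, 0.0374]
wrist_force: [-2.4, 22.5, 8.2]
finger_force: 10.9
```

Force rose to 22 N and the TCP stopped: seated, with load shared over both fingers. Back off and check.

```bash
python3 -m creep '[{"hand":0.3,"linear":[0,0,0],"spin":0},{"hand":0.3,"linear":[0.3,0,0],"spin":0},{"hand":0.3,"linear":[0.7,0,0],"spin":0},{"hand":0.3,"linear":[1.5,0,0],"spin":0},{"hand":0.3,"linear":[2,0,0],"spin":0},{"hand":0.3,"linear":[1,0,-1.5],"spin":0},{"hand":0.3,"linear":[0,0,-2.5],"spin":0},{"hand":0.3,"linear":[0,0,-3],"spin":0}]'
python3 -m creep '[{"hand":0.3,"linear":[2,0,-3],"spin":0},{"hand":0.3,"linear":[4,0,-3],"spin":0},{"hand":0.3,"linear":[5,0,-1],"spin":0},{"hand":0.3,"linear":[5,0,0],"spin":0},{"hand":0.3,"linear":[4,0,0],"spin":0},{"hand":0.3,"linear":[2,0,0],"spin":0},{"hand":0.3,"linear":[0,0,0],"spin":0}]'
python3 -c "
from meas import *
front()
im,K,V=cam('top');im[:,:220]=0;c,b,r,ap=orange(im,K,V);print(ch(r[0]),r)
cv2.imwrite('pics/t7.png',np.vstack([cv2.resize(cam(n)[0][a:b,c:d],(760,290)) for n,a,b,c,d in(('top',140,230,200,345),('scene',140,230,160,300))]))"
```

```text
time_s: 19.98
ee_pos: [0.553, -0.0109, 0.1089]
orientation: [0.66, 0.752, -0.0, 0.0]
wrist_force: [0.9, -0.0, 0.4]
finger_gap: 0.0595
finger_force: 0.0
time_s: 20.85
ee_pos: [0.5245, 0.2073, 0.1778]
orientation: [0.659, 0.752, 0.0, 0.0]
wrist_force: [0.2, 0.2, -0.0]
finger_gap: 0.0598
finger_force: 0.0
front x 0.1784 0.1772 y sides 0.0427 -0.0421 yaw: sides 0.0 0.3 front 0.0
tcp [-0.2223  0.0005] F [-0.1  0.3 -0.2] 20.9
[ 0.1191 -0.0009] ((0.5691115856170654, -0.13211604952812195), (0.09152054786682129, 0.11841850727796555), 7.395071506500244)
```

View pics/t7.png

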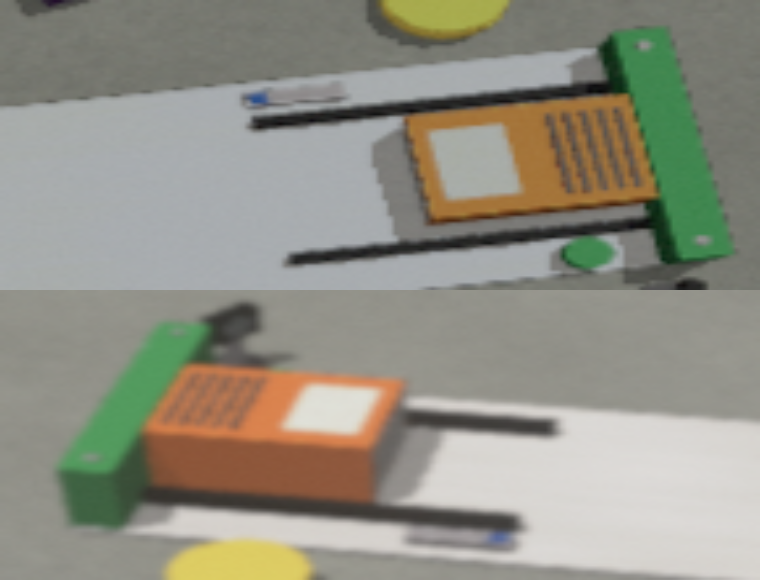

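The module sits flush and square against the backplane at chassis (119, -1) mm (home is 120, 0), with the robot clear of it.

```bash
python3 -c "
from plant import *
print(sign_off())"
```

```text
the job is handed in; nothing more can be done
None
```

The module is squarely home against the backplane, measured within about 1 mm of its home position; it was eased on with a peak measured force of about 22 N. I saw no contact with the rails or other items, and the job was handed in at about 21 s.

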